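Lock the yoke vise and clamp the sample tube

ROBOT

A 6-joint arm with a two-finger parallel gripper is mounted at the origin on the work surface. World frame = base frame: x ahead of the robot, y to its left, z up, the work surface at z = 0. Lengths are in mm, angles in rad, forces in N, time in s.
With the tool pointing down it reaches from about 250 to 800 mm from the base axis. Payload 3.9 kg.
Tool frame: the origin (TCP) lies on the centre line of the jaws, within the pads' length; the fingertips stand tips_ahead ahead of it and the grasp point (between the pads) lies 3 mm ahead of it (tips_ahead is the distance from the TCP to the fingertips, in mm); z points along the fingers, y is the direction in which the jaws open and shut (so a half turn about z gives the same grasp; the last joint's range is limited). The gripper opens to 85 mm and grips with 20 to 120 N. Pads are 22 mm wide; open, the fingers measure 114 mm over their backs; the gripper's body (76 mm by 85 mm) begins 54 mm behind the grasp point. The pads swing forward as they close: fully open they stand 13 mm farther back than shut.
Start: joints at [-1.152, 0.26, -0.138, 1.173, 0, 1.571], TCP at [213.493, -479.621, 253.304] pointing down, gripper open.
Joint ranges: [-2.78, 2.78], [-0.83, 1.72], [-1.28, 1.37], [-1.9, 2.12], [-1.57, 1.48], [-3.14, 3.14]. Speed limits (rad/s): [2.57, 2.57, 3.14, 3.14, 3.14, 3.14].

INTERFACE

Orientations are given as a unit quaternion [x, y, z, w].
In Python, from plant import state, capture, sign_off, tips_ahead gives the robot as it stands. The module is installed in compiled form; this text tells all that it offers.
- The arm moves only by the tool move_arm, never from a script. Its argument "steps" is a list that holds one entry, the list of rows, each a list of 7 numbers: the shift along the tool's x, y, z in m, then the turn, a rotation vector about the tool's x, y, z in rad, then the closure, from -1 (fully open) to 1 (shut). A call has 1 to 20 rows; each row shifts and turns the pose as measured when the row begins, along the tool's axes as they then stand; what a row does not reach is not made up. A row lasts 1/12 s, in which the tool goes at most 41.7 mm and 7.16 degrees, less where a joint would pass 70% of its speed; a pose out of reach is approached as far as the arm can. A call with a gripper value outside its range is refused whole. The fingers move at their own pace and stop on an object; "squeeze" is the grip in N (left out, the last holds). Time passes only in rows, so rows that do not move let the fingers close. It gives the time, the measured TCP pose, the force and the opening at its end, in the units of the state.
- state(): the state, without advancing time (a new reading comes with each control period).
- capture(name): name is "scene" or "side" or "wrist"; returns a dict with "frame" (400x640x3 uint8, red, green, blue), "z_map" (400x640 float32, mm along the optical axis (not along the pixel's ray), 0 where there is no reading), "fx", "fy", "cx", "cy" (pixels), "view" (4x4, takes a point from world to camera coordinates). Camera axes: x right, y down, z forward; pixel columns grow to the right and rows downward; lengths in mm; the calibration is good to about 2 mm. A picture is of the moment at which its call begins.
- sign_off(): hands the job in, once; it reports no verdict.
The state is a dict: "time": time; "q": joint angles; "qd": joint speeds; "tau": joint torques, N m; "position": TCP position; "tool_rot": TCP orientation; "contact_force": force on the tool from outside, world axes, zero at the start; "moment": the same for the moment, N m; "gripper_width": finger opening in mm.
Only numpy, scipy, OpenCV 4.12 (cv2) and the standard library are available. Lean on these libraries where they do the work, as an engineer would, in place of code of your own. Each camera call takes 0.05 s, during which the arm holds its last target.

TASK

Get the sample tube ready for testing: slide the vise's red-knobbed bolt fully home into its keeper so that the yoke is locked, and only then turn the T-handle clockwise until you feel it get stiffer and the tube is firmly clamped: about a quarter turn past first touch, and no more than half a turn, or the thin tube is crushed. Let go of everything and leave the other things on the bench as they are.

Things in the scene. Friction and masses are not known exactly. Their poses are not given: they have to be found in the camera images.
- vise: Yoke vise bolted to the bench, fixed. Origin on the bench top under the yoke's centre, z up. Grey base 110 (x) by 310 (y) by 20 mm, from y -100 to +210. Tube lies along x in its vee block. Blue yoke 36 mm thick (x), 128 wide (y), top at z 157 mm, vertical screw through its middle. Bolt on its +y side in two guides (33 mm wide, tops at z 50, at y 110 and 196); dark keeper block at y 64 to 82.
- bolt (a joint): Travel in m of the locking bolt, a 17 mm steel bar sliding along the vise's -y axis: 0 is fully drawn, 0.038 fully home against its end stop, deep in the keeper. It starts between 0 and 0.012. About 3 N of friction; it stays where it is left.
- bolt_knob (a point): Centre of the bolt's upright red knob: round, 20 mm in diameter, the red part from 17 mm below to 15 mm above this point, which lies at vise x = 0, z = 69 mm and y = 171 mm (drawn) to 133 mm (home). Its axes are the vise's: move it towards the yoke, along -y. Free above and on both x sides.
- handle: T-handle: steel cross bar 92 mm long (its x), 14 wide (its y), 16 high, red ends. Origin at the bar's centre, on the screw's axis (vise x = y = 0), z 205 to 209 mm at the start; under it a 14 mm round screw. Clockwise from above lowers it 2 mm per rad. Friction 0.16 N m; from first touch (1 to 2.6 rad after the start) turning gets about 0.2 N m per rad stiffer, half of it a spring. It stays put.
- foot: Brass pressure foot on the screw's end, 20 mm across (30 above), turning with it. Origin at the centre of its underside, 124 mm below the handle's origin until it touches the tube (z 79 mm); then it stays and a spring above it is squeezed. 0.9 rad past touch presses about 42 N (enough), 1.6 rad 75 N (right); far tighter, it springs back a little when let go; 3.7 rad crushes the tube.
- tube: Thin-walled aluminium sample tube, black plugged ends, 30 mm in diameter, 190 mm long (its x axis), lying loose in the vee under the foot along the vise's x axis, off-centre by up to 25 mm. Origin on its axis at mid length, z = 64 mm. It need not be moved.
- meter: Bystander: green hand-held test meter 150 x 75 x 34 mm lying flat; origin at the centre of its underside. Leave alone.
- tray: Bystander: blue open parts tray 130 x 90 x 40 mm; origin at the centre of its underside. Leave alone.
- cylinder: Bystander: clear empty measuring cylinder 34 mm in diameter, 170 mm tall, on a white round foot 76 mm in diameter; origin at the centre of its underside. Leave standing.
Not all that is in view belongs to the job. There is more than one size of the tube; the one meant has the size given above.

How it is judged (in metres and radians):
On the way, in this order (a step that is already met when the one before it is completed fails the run):
1. the bolt is fully home in its keeper (value of joint bolt above 0.034 m), for 0.2 s.
2. the foot clamps the tube firmly (contact force between foot and tube above 35 N), for 0.3 s.
At the end, for the whole second after the job is handed in: The bolt is home to within 4 mm, and the foot presses the tube with 35 to 175 N; the tube is at rest (value of joint bolt above 0.034 m and contact force between foot and tube between 35 and 175 N and linear speed of tube below 0.01 m/s); the robot touches nothing.
It fails at once if the foot presses on the tube (over 5 N) while the bolt is not home (contact force between foot and tube above 5 N and value of joint bolt below 0.034 m).
It fails at once if the tube is crushed (over 175 N) (contact force between foot and tube above 175 N).
It fails at once if a bystander is moved more than 30 mm or tipped (distance of any of meter, tray, cylinder from where it was at the start of the episode above 0.03 m or angle between cylinder's own z axis and vertical above 0.4 rad).
It also fails if it takes over 70 s, if anything falls off the work surface, if the arm or the gripper's body presses on something with over 40 N, if the wrist force passes 120 N, or if a joint passes its speed limit or range.

## Working session

There is one attempt and no reset: what is moved stays moved. The work goes in short steps, Python scripts to look and compute and a tool call to move; the robot and the scene stay as the last step left them, time stands still between calls to the robot, and variables do not carry over. Pictures are saved under pics/ and viewed, and the job is handed in when it is done.

Besides the shell and the picture viewer there is one more tool, called after "Call:" as name([rows], argument=value, ...), one row to a line, values as JSON. move_arm: Moves the arm, as the interface text tells. Its arguments: {"type":"object","properties":{"steps":{"type":"array"},"squeeze":{"type":"number"}},"required":["steps"]}

```bash
mkdir -p pics; ls; python3 - <<'E'
from plant import *
import cv2
print(state()); print(tips_ahead if not callable(tips_ahead) else tips_ahead())
for n in ["scene","side"]:
    c=capture(n); cv2.imwrite(f"pics/{n}0.png",c["frame"][:,:,::-1]); print(n,c["fx"],c["fy"],c["cx"],c["cy"],c["view"].round(3).tolist())
E
```

```text
pics
{'time': 0.0, 'q': array([-1.15198894e+00,  2.60674616e-01, -1.39404647e-01,  1.17275355e+00,
       -1.13541038e-05,  1.57077872e+00]), 'qd': array([1.71068465e-04, 1.37268701e-03, 8.53307555e-04, 9.42663901e-04,
       2.85100805e-05, 1.30104879e-03]), 'tau': array([ 1.79655355e-03, -4.05679393e+01,  2.53921151e+01,  1.87443855e-02,
        1.94796030e-04,  1.01125050e-06]), 'position': array([ 213.22343777, -479.00835322,  252.45638206]), 'tool_rot': array([ 9.78152708e-01,  2.07885167e-01, -2.17212956e-04, -9.94820046e-04]), 'contact_force': array([-0.54479193,  1.26891886,  0.6146724 ]), 'moment': array([-0.0261228 ,  0.03510882,  0.01181153]), 'gripper_width': 85.58952671170306}
22.0
scene 467.64249887494594 467.64249887494594 315.27958606046104 197.40436781990405 [[-0.057, 0.998, -0.013, 40.77], [0.739, 0.034, -0.673, -262.87], [-0.672, -0.048, -0.739, 1737.45], [0.0, 0.0, 0.0, 1.0]]
side 422.11772141232836 422.11772141232836 316.463485641749 198.2806808109801 [[-0.832, -0.554, 0.018, 406.578], [-0.276, 0.386, -0.88, 261.125], [0.481, -0.738, -0.474, 1024.123], [0.0, 0.0, 0.0, 1.0]]
```

View pics/scene0.png

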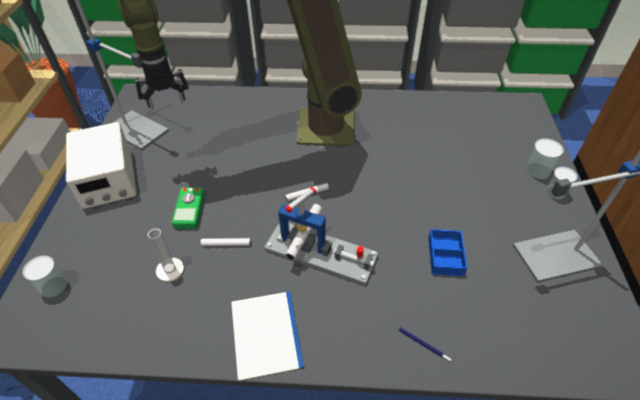

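View pics/side0.png

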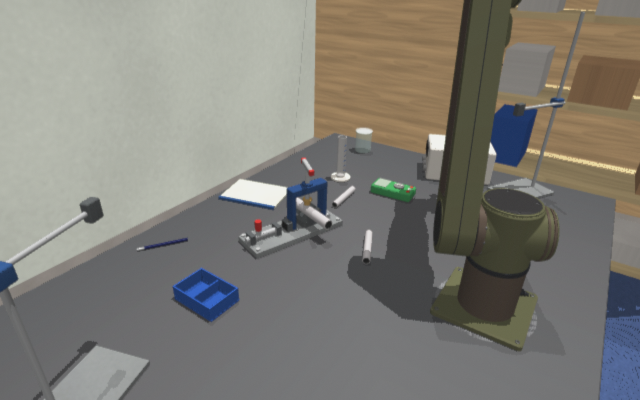

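The scene picture shows the vise at about (320,240), the knob at (360,251) and the yoke at (302,215). The meter is at (188,207), the cylinder at (168,265) and the tray at (447,252). There are loose decoy tubes at (225,242) and near (305,190). I'll enlarge this next.

```bash
cat > h.py <<'E'
import numpy as np, cv2
from plant import *
def world(c,u,v,z=None):
    V=np.array(c["view"]);R=V[:3,:3];t=V[:3,3]
    d=np.array([(u-c["cx"])/c["fx"],(v-c["cy"])/c["fy"],1.])
    if z is None:
        Z=c["z_map"][int(round(v)),int(round(u))]; return R.T@(d*Z-t)
    o=-R.T@t; w=R.T@d; return o+w*(z-o[2])/w[2]
def cloud(c):
    V=np.array(c["view"]);R=V[:3,:3];t=V[:3,3]
    v,u=np.mgrid[0:400,0:640];Z=c["z_map"]
    P=np.stack([(u-c["cx"])/c["fx"]*Z,(v-c["cy"])/c["fy"]*Z,Z],-1)
    return (P-t)@R
def ray(c,u,v):
    V=np.array(c["view"]);R=V[:3,:3];t=V[:3,3]
    d=R.T@np.array([(u-c["cx"])/c["fx"],(v-c["cy"])/c["fy"],1.]); return -R.T@t,d/np.linalg.norm(d)
def proj(c,p):
    V=np.array(c["view"]);q=V[:3,:3]@np.array(p)+V[:3,3]
    return q[0]/q[2]*c["fx"]+c["cx"],q[1]/q[2]*c["fy"]+c["cy"]
E
python3 - <<'E'
from h import *
for n,(x0,y0,x1,y1) in dict(scene=(255,170,385,285),side=(225,145,385,265)).items():
    c=capture(n);f=c["frame"]
    cv2.imwrite(f"pics/{n}crop.png",cv2.resize(f[y0:y1,x0:x1,::-1],None,fx=5,fy=5,interpolation=cv2.INTER_CUBIC)[:600,:800])
    P=cloud(c); h=cv2.cvtColor(f,cv2.COLOR_RGB2HSV)
    for nm,m in dict(red=((h[...,0]<8)|(h[...,0]>172))&(h[...,1]>150)&(h[...,2]>80),blue=(h[...,0]>105)&(h[...,0]<125)&(h[...,1]>130)).items():
        m=m.copy(); k=np.zeros_like(m);k[y0:y1,x0:x1]=1;m&=k
        nl,L,S,C=cv2.connectedComponentsWithStats(m.astype(np.uint8))
        for i in range(1,nl):
            if S[i,4]<5: continue
            p=P[(L==i)&(c["z_map"]>0)]
            print(n,nm,C[i].round(1),S[i,4],np.median(p,0).round(1),p.min(0).round(),p.max(0).round())
E
```

```text
scene red [312.8 189.3] 13 [524.6 -13.9 216.1] [517. -19. 208.] [530. -11. 220.]
scene red [288.1 208.4] 23 [593.1 -73.  215.4] [584. -79. 207.] [599. -68. 220.]
scene red [359.7 251. ] 56 [619.3 115.9  81.5] [602. 108.  54.] [624. 124.  87.]
scene blue [302.9 222.7] 789 [566.4 -34.4 145.3] [ 522. -106.   25.] [595.  17. 160.]
side red [311. 172.] 23 [517.9 -10.1 213.5] [513. -18. 207.] [526.  -4. 217.]
side red [257.6 224.7] 60 [606.7 122.8  75.9] [600. 108.  58.] [618. 131.  86.]
side blue [305.9 195.6] 726 [548.9 -26.  136.5] [ 517. -103.   28.] [586.  26. 159.]
side blue [249.4 202.9] 103 [793.2 -47.6   9.4] [710. -73.   3.] [884. -22.  14.]
```

View pics/scenecrop.png

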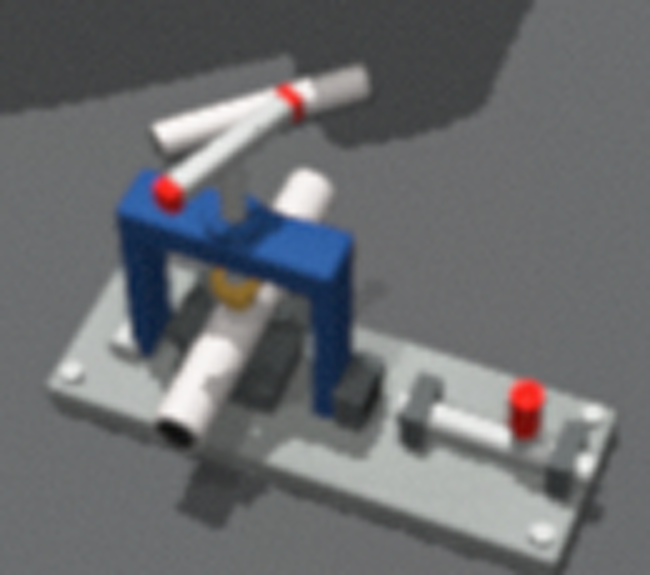

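View pics/sidecrop.png

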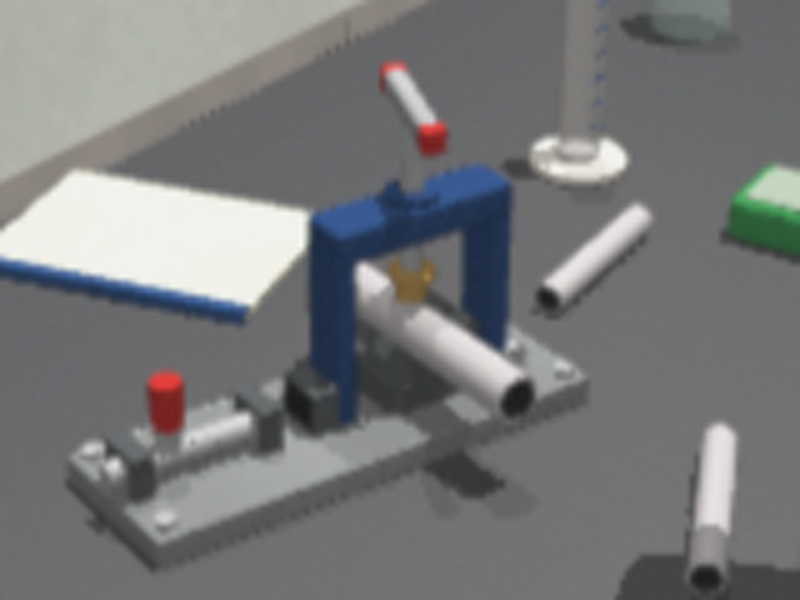

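```bash
python3 - <<'E'
from h import *
cs={n:capture(n) for n in ["scene","side"]}
def tri(a,b):
    (o1,d1),(o2,d2)=ray(cs["scene"],*a),ray(cs["side"],*b)
    A=np.stack([d1,-d2],1);s=np.linalg.lstsq(A,o2-o1,rcond=None)[0]
    p,q=o1+s[0]*d1,o2+s[1]*d2; return ((p+q)/2).round(1),np.linalg.norm(p-q).round(1)
print("knob",tri((359.7,251),(257.6,224.7)))
pts=[]
for n,c in cs.items():
    h=cv2.cvtColor(c["frame"],cv2.COLOR_RGB2HSV);P=cloud(c)
    b=(h[...,0]>105)&(h[...,0]<125)&(h[...,1]>130)
    m=b&(abs(P[...,2]-157)<3)&(abs(P[...,0]-558)<90)&(abs(P[...,1]+43)<90)
    p=P[m][:,:2].astype(np.float32); r=cv2.minAreaRect(p);print(n,len(p),r, p.mean(0)); pts.append(p)
    # bar points
    m=(P[...,2]>200)&(P[...,2]<225)&(np.hypot(P[...,0]-558,P[...,1]+43)<56)
    q=P[m];qt=q[q[:,2]>q[:,2].max()-6];print("bar",len(q),q[:,2].max(),np.percentile(q[:,2],90),cv2.minAreaRect(qt[:,:2].astype(np.float32)),cv2.fitLine(qt[:,:2].astype(np.float32),2,0,.01,.01).ravel())
    # base plate top
    g=(abs(P[...,2]-20)<3)&(np.hypot(P[...,0]-580,P[...,1]-15)<200)
    print("base",g.sum(),cv2.minAreaRect(P[g][:,:2].astype(np.float32)))
print("both",cv2.minAreaRect(np.vstack(pts)))
E
```

```text
knob (array([612.6, 116.4,  70.9]), np.float64(1.3))
scene 65 ((559.477294921875, -42.18832778930664), (116.86125946044922, 27.125347137451172), 71.78571319580078) [561.5011  -41.94095]
bar 241 220.10254522782682 217.55421044875578 ((556.9820556640625, -44.1502571105957), (16.41059684753418, 97.40909576416016), 49.24215316772461) [  0.7596495  -0.6503327 559.555     -46.140266 ]
base 1528 ((575.013671875, 7.486846923828125), (310.1732177734375, 112.90270233154297), 70.52928161621094)
side 38 ((548.6913452148438, -38.95487976074219), (98.04086303710938, 21.68821907043457), 64.1141357421875) [548.2836   -37.799484]
bar 117 219.1947747580245 217.8722329125355 ((553.444091796875, -40.379058837890625), (15.274116516113281, 100.47811889648438), 48.03873825073242) [  0.7601019  -0.6498039 552.01764   -38.904873 ]
base 962 ((571.7305908203125, 10.559722900390625), (310.23077392578125, 114.09078216552734), 70.12003326416016)
both ((553.198974609375, -40.12239074707031), (116.86125946044922, 40.34431076049805), 71.78571319580078)
```

Two checks agree:
- **Vise origin:** about (555,-42.5), with +y along 70.2°. The base rectangle centre and the handle centre both give this.
- **Knob:** (612.6,116.4,71), which is 169 mm from the origin, so the bolt is nearly fully drawn.

The bar lies along -40.6°. The tube meant is the thicker one in the vee, at scene (300,245) and in the crop at (245,310). The ones at (225,242) and (305,190) lie loose on the bench. I'll turn and lift the tool first.

Call:
move_arm([
  [[0,0,-0.01,0,0,-0.115,-1],[0,0,-0.01,0,0,-0.115,-1],[0,0,-0.01,0,0,-0.115,-1],[0,0,-0.01,0,0,-0.115,-1],[0,0,-0.01,0,0,-0.115,-1],[0,0,-0.01,0,0,-0.115,-1],[0,0,-0.01,0,0,-0.115,-1]],
], squeeze=40)

```text
time: 0.88
position: [212.4, -477.3, 322.2]
tool_rot: [0.808, 0.589, 0.001, -0.005]
contact_force: [0.9, -0.6, -0.2]
gripper_width: 85.6
```

```bash
cat >> h.py <<'E'
from scipy.spatial.transform import Rotation as Ro
def rep(target=None,yaw=None):
    s=state();R=Ro.from_quat(s["tool_rot"]).as_matrix()
    y=np.degrees(np.arctan2(R[1,0],R[0,0]))
    print("t",round(s["time"],2),"pos",s["position"].round(1),"yaw",y.round(2),"tilt",R[:,2].round(3),"q",s["q"].round(3),"F",s["contact_force"].round(1),"M",s["moment"].round(3),"w",round(s["gripper_width"],1))
    if target is not None: print("tool delta mm",(R.T@(np.array(target)-s["position"])).round(1))
    if yaw is not None: print("turn",np.radians(-(yaw-y)).round(3))
    return s
E
python3 -c "
from h import *
rep([612.6,116.4,320],70.2)"
```

```text
t 0.88 pos [ 212.4 -477.3  322.2] yaw 72.24 tilt [-0.004  0.008 -1.   ] q [-1.152  0.243  0.018  1.354 -0.     0.729] F [ 0.9 -0.6 -0.2] M [ 0.018 -0.003  0.019] w 85.6
tool delta mm [687.4 200.1   5.6]
turn 0.036
```

Call:
move_arm([
  [[0.0362,0.0105,0,0,0,0.002,-1],[0.0362,0.0105,0,0,0,0.002,-1],[0.0362,0.0105,0,0,0,0.002,-1],[0.0362,0.0105,0,0,0,0.002,-1],[0.0362,0.0105,0,0,0,0.002,-1],[0.0362,0.0105,0,0,0,0.002,-1],[0.0362,0.0105,0,0,0,0.002,-1],[0.0362,0.0105,0,0,0,0.002,-1],[0.0362,0.0105,0,0,0,0.002,-1],[0.0362,0.0105,0,0,0,0.002,-1],[0.0362,0.0105,0,0,0,0.002,-1],[0.0362,0.0105,0,0,0,0.002,-1],[0.0362,0.0105,0,0,0,0.002,-1],[0.0362,0.0105,0,0,0,0.002,-1],[0.0362,0.0105,0,0,0,0.002,-1],[0.0362,0.0105,0,0,0,0.002,-1],[0.0362,0.0105,0,0,0,0.002,-1],[0.0362,0.0105,0,0,0,0.002,-1],[0.0362,0.0105,0,0,0,0.002,-1]],
])

```text
time: 2.47
position: [638.0, 128.6, 325.2]
tool_rot: [0.822, 0.57, 0.0, 0.002]
contact_force: [0.3, -1.1, 0.2]
gripper_width: 85.5
```

```bash
python3 -c "
from h import *
rep([612.6,116.4,180],70.2)"
```

```text
t 2.47 pos [638.  128.6 325.2] yaw 69.47 tilt [ 0.003 -0.003 -1.   ] q [ 0.2    0.476  0.377  1.469 -0.004  2.13 ] F [ 0.3 -1.1  0.2] M [ 0.012 -0.048  0.04 ] w 85.5
tool delta mm [-20.1 -20.1 145.1]
turn -0.013
```

Call:
move_arm([
  [[-0.018,-0.018,0.02,0,0,-0.012,-1],[0,0,0.036,0,0,0,-1],[0,0,0.036,0,0,0,-1],[0,0,0.036,0,0,0,-1],[0,0,0.0,0,0,0,-1],[0,0,0.0,0,0,0,-1]],
])

```text
time: 2.97
position: [632.8, 130.8, 187.2]
tool_rot: [0.815, 0.58, 0.005, 0.003]
contact_force: [0.4, 0.1, 0.5]
gripper_width: 85.5
```

```bash
python3 -c "
from h import *
rep([612.6,116.4,81],70.2)
c=capture('wrist'); cv2.imwrite('pics/w1.png',c['frame'][:,:,::-1])
h=cv2.cvtColor(c['frame'],cv2.COLOR_RGB2HSV)
m=((h[...,0]<8)|(h[...,0]>172))&(h[...,1]>150)&(h[...,2]>80)
nl,L,S,C=cv2.connectedComponentsWithStats(m.astype(np.uint8));P=cloud(c)
for i in range(1,nl):
  if S[i,4]>30:
    p=P[(L==i)&(c['z_map']>0)];print(C[i],S[i],p.min(0).round(1),p.max(0).round(1)); t=p[abs(p[:,2]-84)<3][:,:2]
    if len(t)>9: print('top',cv2.minEnclosingCircle(t.astype(np.float32)),t.mean(0))
print(proj(c,[612.6,116.4,84]))
"
```

```text
t 2.97 pos [632.8 130.8 187.2] yaw 70.88 tilt [ 0.012  0.002 -1.   ] q [ 2.040e-01  4.900e-01  4.300e-02  1.111e+00 -1.000e-03  2.109e+00] F [0.4 0.1 0.5] M [0.019 0.012 0.042] w 85.5
tool delta mm [-20.8 -15.5 106. ]
turn 0.012
[288.02139037 231.69518717] [280 223  25  25 187] [603.3 109.9  81.8] [620.5 127.6  85.7]
top ((611.5520629882812, 119.0134506225586), 9.220649719238281) [609.77474777 122.30540594]
(np.float64(294.9539838007871), np.float64(237.9493276088575))
```

View pics/w1.png

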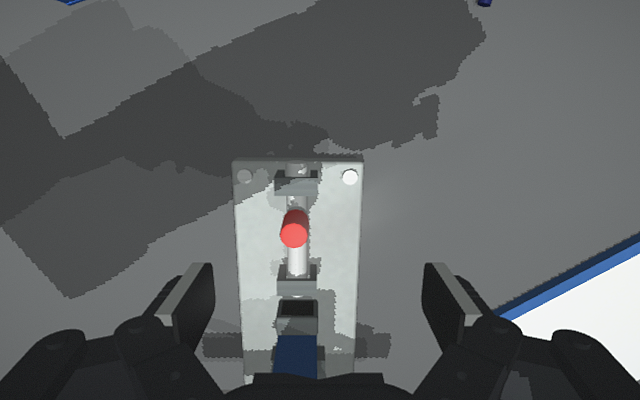

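The wrist view shows the knob at (292,230) between its guides, and it measures about (612,118), which agrees with the earlier fix. I'll centre the tool and descend in slower rows.

Call:
move_arm([
  [[-0.02,-0.015,0,0,0,0.012,-1],[0,0,0,0,0,0,-1],[0,0,0,0,0,0,-1]],
])

```text
time: 3.27
position: [613.1, 116.4, 192.4]
tool_rot: [0.818, 0.575, 0.007, 0.004]
contact_force: [1.3, 0.0, -0.7]
gripper_width: 85.5
```

```bash
python3 -c "
from h import *
rep([612.3,117.4,81],70.2)"
```

```text
t 3.27 pos [613.1 116.4 192.4] yaw 70.15 tilt [ 0.017  0.002 -1.   ] q [ 1.880e-01  4.460e-01 -1.700e-02  1.091e+00 -1.000e-03  2.105e+00] F [ 1.3  0.  -0.7] M [ 0.002 -0.062 -0.004] w 85.5
tool delta mm [ -0.2  -2.7 111.3]
turn -0.001
```

Call:
move_arm([
  [[0,-0.001,0.03,0.008,-0.003,0,-1],[0,0,0.03,0.008,-0.003,0,-1],[0,0,0.025,0,0,0,-1],[0,0,0.015,0,0,0,-1],[0,0,0,0,0,0,-1],[0,0,0,0,0,0,-1]],
])

```text
time: 3.77
position: [627.8, 118.9, 108.5]
tool_rot: [0.819, 0.574, 0.016, 0.006]
contact_force: [-0.4, 0.6, 0.2]
gripper_width: 85.6
```

```bash
python3 -c "
from h import *
rep([612.3,117.4,80],70.2)"
```

```text
t 3.77 pos [627.8 118.9 108.5] yaw 70.08 tilt [ 0.032  0.008 -0.999] q [ 1.860e-01  5.170e-01 -1.280e-01  8.920e-01  2.000e-03  2.105e+00] F [-0.4  0.6  0.2] M [-0.012  0.037 -0.002] w 85.6
tool delta mm [ -7.2 -14.9  28. ]
turn -0.002
```

Call:
move_arm([
  [[-0.004,-0.008,0.006,0.025,-0.018,0,-1],[-0.003,-0.007,0.006,0.0,0,0,-1],[0,0,0,0,0,0,-1],[0,0,0,0,0,0,-1]],
])

```text
time: 4.1
position: [615.0, 118.2, 102.2]
tool_rot: [0.819, 0.574, 0.005, 0.003]
contact_force: [0.2, -1.2, 0.1]
gripper_width: 85.5
```

```bash
cat >> h.py <<'E'
def tiltfix():
    R=Ro.from_quat(state()["tool_rot"]).as_matrix();z=R[:,2]
    print("tiltfix rx,ry",(R.T@np.cross(z,[0,0,-1]))[:2].round(3))
E
python3 -c "
from h import *
rep([612.3,117.4,80],70.2);tiltfix()"
```

```text
t 4.1 pos [615.  118.2 102.2] yaw 70.06 tilt [ 0.01   0.001 -1.   ] q [ 1.900e-01  5.170e-01 -1.460e-01  8.970e-01 -1.000e-03  2.109e+00] F [ 0.2 -1.2  0.1] M [ 0.037  0.005 -0.037] w 85.5
tool delta mm [-1.8 -2.4 22.2]
turn -0.003
tiltfix rx,ry [ 0.009 -0.005]
```

Call:
move_arm([
  [[-0.002,-0.004,0.008,0.012,-0.005,0,-1],[-0.0,-0.002,0.008,0.003,0,0,-1],[0,-0.001,0.008,0.003,0,0,-1],[0,0,0,0,0,0,-1],[0,0,0,0,0,0,-1]],
])

```text
time: 4.52
position: [607.4, 119.1, 77.1]
tool_rot: [0.819, 0.574, -0.002, -0.004]
contact_force: [-0.0, 0.3, -0.1]
gripper_width: 85.4
```

```bash
python3 -c "
from h import *
rep([612.3,117.4,80],70.2);tiltfix()
c=capture('wrist'); cv2.imwrite('pics/w2.png',c['frame'][:,:,::-1])"
```

```text
t 4.52 pos [607.4 119.1  77.1] yaw 70.07 tilt [-0.008  0.003 -1.   ] q [ 0.191  0.54  -0.178  0.86   0.005  2.11 ] F [-0.   0.3 -0.1] M [0.017 0.025 0.042] w 85.4
tool delta mm [ 0.1  5.1 -2.9]
turn -0.002
tiltfix rx,ry [-0.008 -0.   ]
```

View pics/w2.png

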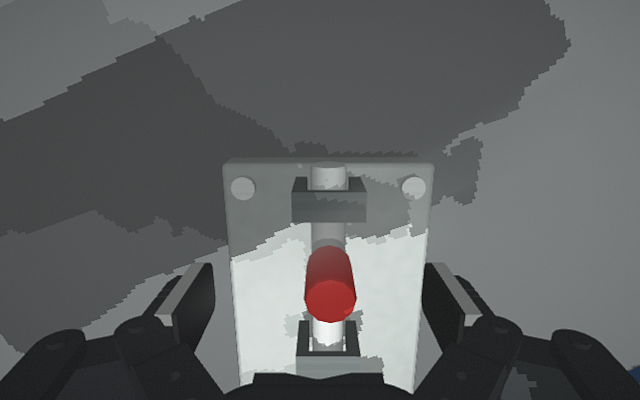

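The knob sits between the open pads, with its top at (331,298), about 5 mm off the jaw centre. I'll centre on it and close.

Call:
move_arm([
  [[0,0.004,-0.002,-0.006,0,0,-1],[0,0,0,0,0,0,0.2],[0,0,0,0,0,0,0.6],[0,0,0,0,0,0,1],[0,0,0,0,0,0,1],[0,0,0,0,0,0,1],[0,0,0,0,0,0,1],[0,0,0,0,0,0,1]],
], squeeze=30)

```text
time: 5.23
position: [611.8, 117.7, 80.0]
tool_rot: [0.819, 0.574, -0.0, -0.001]
contact_force: [0.2, -0.1, -1.9]
gripper_width: 19.0
```

```bash
python3 -c "
from h import *
rep([612.3,117.4,80],70.2);tiltfix()"
```

```text
t 5.23 pos [611.8 117.7  80. ] yaw 70.07 tilt [-0.001  0.001 -1.   ] q [ 1.890e-01  5.400e-01 -1.700e-01  8.620e-01  2.000e-03  2.108e+00] F [ 0.2 -0.1 -1.9] M [-0.024 -0.154 -0.007] w 19.0
tool delta mm [-0.1  0.6 -0. ]
turn -0.002
tiltfix rx,ry [-0.002 -0.001]
```

Gripped, with the opening at 19 mm. Next I'll slide along -x of the tool, which is vise -y, for about 32 mm before the last bit.

Call:
move_arm([
  [[-0.006,0,0,0,0,0,1],[-0.007,0,0,0,0,0,1],[-0.007,0,0,0,0,0,1],[-0.006,0,0,0,0,0,1],[-0.004,0,0,0,0,0,1]],
])

```text
time: 5.65
position: [602.1, 90.7, 80.0]
tool_rot: [0.818, 0.575, 0.003, -0.003]
contact_force: [1.8, 2.3, -1.2]
gripper_width: 18.9
```

```bash
python3 -c "
from h import *
rep([599.3,82.7,80],70.2);tiltfix()"
```

```text
t 5.65 pos [602.1  90.7  80. ] yaw 70.22 tilt [ 0.001  0.008 -1.   ] q [ 0.146  0.516 -0.214  0.838  0.008  2.062] F [ 1.8  2.3 -1.2] M [ 0.57  -0.125 -0.051] w 18.9
tool delta mm [-8.5  0.1 -0.1]
turn 0.0
tiltfix rx,ry [-0.001 -0.008]
```

Call:
move_arm([
  [[-0.005,0,0,0,-0.004,0,1],[-0.004,0,0,0,-0.002,0,1],[-0.003,0,0,0,0,0,1],[-0.003,0,0,0,0,0,1]],
])

```text
time: 5.98
position: [599.1, 82.0, 80.0]
tool_rot: [0.817, 0.576, 0.008, -0.007]
contact_force: [2.3, 12.2, -4.2]
gripper_width: 19.1
```

```bash
python3 -c "
from h import *
rep([599.3,82.7,80],70.2);tiltfix()"
```

```text
t 5.98 pos [599.1  82.   80. ] yaw 70.34 tilt [ 0.004  0.021 -1.   ] q [ 0.126  0.507 -0.23   0.826  0.02   2.04 ] F [ 2.3 12.2 -4.2] M [ 2.024 -0.592 -0.08 ] w 19.1
tool delta mm [ 0.7 -0.1  0. ]
turn 0.002
tiltfix rx,ry [-0.003 -0.021]
```

Call:
move_arm([
  [[-0.003,0,0,0,-0.01,0,1],[-0.003,0,0,0,-0.01,0,1]],
])

```text
time: 6.15
position: [599.1, 82.0, 80.0]
tool_rot: [0.817, 0.577, 0.005, -0.006]
contact_force: [3.4, 10.9, -3.5]
gripper_width: 18.8
```

```bash
python3 -c "
from h import *
rep([599.3,82.7,80],70.2);tiltfix()
c=capture('side');cv2.imwrite('pics/s2.png',cv2.resize(c['frame'][150:270,225:385,::-1],None,fx=5,fy=5,interpolation=cv2.INTER_CUBIC))"
```

```text
t 6.15 pos [599.1  82.   80. ] yaw 70.49 tilt [ 0.001  0.016 -1.   ] q [ 0.128  0.509 -0.226  0.832  0.016  2.039] F [ 3.4 10.9 -3.5] M [ 2.107 -0.592 -0.104] w 18.8
tool delta mm [ 0.7 -0.   0. ]
turn 0.005
tiltfix rx,ry [-0.004 -0.016]
```

View pics/s2.png

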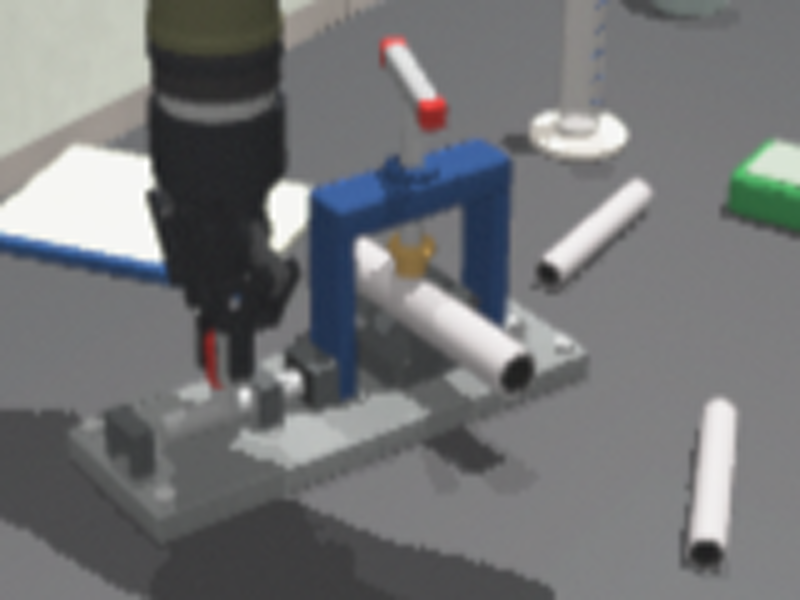

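The bolt enters the keeper at crop (300,385), and the knob stopped at vise y of about 132, where pushing further moved nothing. I'll release and rise.

Call:
move_arm([
  [[0,0,0,0,0,0,-1],[0,0,0,0,0,0,-1],[0,0,0,0,0,0,-1],[0,0,0,0,0,0,-1],[0,0,0,0,0,0,-1],[0,0,-0.03,0,0,0,-1],[0,0,-0.04,0,0,0,-1],[0,0,-0.04,0,0,0,-1],[0,0,-0.04,0,0,0,-1],[0,0,-0.04,0,0,0,-1],[0,0,-0.04,0,0,0,-1],[0,0,0,0,0,0,-1],[0,0,0,0,0,0,-1]],
])

```text
time: 7.28
position: [594.2, 71.5, 317.6]
tool_rot: [0.818, 0.575, -0.004, -0.004]
contact_force: [-0.1, -0.7, -0.9]
gripper_width: 85.4
```

```bash
python3 -c "
from h import *
rep([555,-42.3,290],-40.6);tiltfix()
c=capture('side');cv2.imwrite('pics/s3.png',cv2.resize(c['frame'][150:270,225:385,::-1],None,fx=5,fy=5,interpolation=cv2.INTER_CUBIC))
w=capture('wrist');cv2.imwrite('pics/w3.png',w['frame'][:,:,::-1])
for c in (c,w,capture('scene')):
  h=cv2.cvtColor(c['frame'],cv2.COLOR_RGB2HSV)
  m=((h[...,0]<8)|(h[...,0]>172))&(h[...,1]>150)&(h[...,2]>80)
  nl,L,S,C=cv2.connectedComponentsWithStats(m.astype(np.uint8));P=cloud(c)
  for i in range(1,nl):
    p=P[(L==i)&(c['z_map']>0)]
    if S[i,4]>8 and len(p): print(C[i].round(1),S[i,4],np.median(p,0).round(1),p.min(0).round(1),p.max(0).round(1))
"
```

```text
t 7.28 pos [594.2  71.5 317.6] yaw 70.16 tilt [-0.011  0.002 -1.   ] q [0.118 0.384 0.209 1.407 0.004 2.035] F [-0.1 -0.7 -0.9] M [0.018 0.006 0.026] w 85.4
tool delta mm [-120.3    2.1   27.7]
turn 1.933
tiltfix rx,ry [-0.011  0.001]
[311.  172.1] 22 [518.1 -11.3 213.1] [513.3 -17.6 206.1] [523.6  -5.  218.4]
[269.2 221. ] 58 [594.5  87.8  75.3] [586.8  76.9  58.3] [606.2  93.4  87.4]
[320.7 153.9] 308 [600.2  84.3  84.1] [590.1  64.8  19.1] [609.   93.3  87.2]
[266.2 335.8] 347 [523.2  -9.3 216.1] [514.7 -20.5 203.4] [529.   -4.4 218.9]
[375.4 365.5] 139 [592.1 -64.8 213.8] [587.6 -69.8 203.3] [595.5 -61.9 218.3]
[312.8 189.4] 12 [525.7 -13.7 216. ] [513.2 -19.9 207.1] [529.5 -11.1 220.1]
[288.1 208.6] 23 [593.9 -73.3 214.4] [584.3 -78.6 207.2] [597.5 -67.8 218.4]
[346.5 246.8] 55 [606.3  80.9  80.7] [592.   72.8  60.5] [613.3  86.6  87.9]
```

View pics/w3.png

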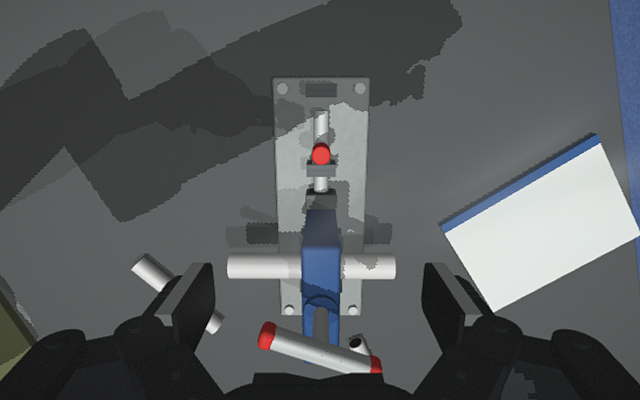

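The knob now sits at (600,82), which is vise y of about 133, so the bolt is home. The handle ends are at (266,336) and (375,365) in the wrist view, and the bar hasn't moved. I'll go above the handle and wind the wrist back counter-clockwise, so one sweep is enough.

Call:
move_arm([
  [[-0.03,0,0,0,0,0,-1],[-0.03,0,0,0,0,0,-1],[-0.03,0,0,0,0,0,-1],[-0.02,0,0,0,0,0,-1],[0,0,0,0,0,-0.12,-1],[0,0,0,0,0,-0.12,-1],[0,0,0,0,0,-0.12,-1],[0,0,0,0,0,-0.12,-1],[0,0,0,0,0,-0.12,-1],[0,0,0,0,0,-0.12,-1],[0,0,0,0,0,-0.12,-1],[0,0,0,0,0,-0.12,-1],[0,0,0,0,0,-0.12,-1],[0,0,0,0,0,-0.12,-1],[0,0,0,0,0,-0.12,-1],[0,0,0,0,0,-0.12,-1]],
])

```text
time: 8.77
position: [535.0, -37.3, 279.2]
tool_rot: [0.206, 0.978, -0.007, -0.041]
contact_force: [-0.4, -0.3, 0.2]
gripper_width: 85.4
```

```bash
python3 -c "
from h import *
rep([555,-42.3,290],-40.6);tiltfix()"
```

```text
t 8.77 pos [535.  -37.3 279.2] yaw 156.09 tilt [-0.083  0.003 -0.997] q [-0.068  0.332  0.029  1.351 -0.002  0.348] F [-0.4 -0.3  0.2] M [ 0.003 -0.059 -0.011] w 85.4
tool delta mm [-19.4   3.1 -12.5]
turn 3.433
tiltfix rx,ry [-0.031 -0.078]
```

Call:
move_arm([
  [[-0.019,0.003,-0.02,-0.03,-0.078,0,-1],[0,0,-0.01,0,0,0,-1],[0,0,0,0,0,0,-1]],
])

```text
time: 9.02
position: [551.8, -42.2, 299.7]
tool_rot: [0.204, 0.979, -0.001, -0.007]
contact_force: [0.1, 0.8, 0.1]
gripper_width: 85.8
```

```bash
python3 -c "
from h import *
rep([555,-42.3,290],-40.6);tiltfix()"
```

```text
t 9.02 pos [551.8 -42.2 299.7] yaw 156.44 tilt [-0.014 -0.    -1.   ] q [-7.600e-02  3.050e-01  4.700e-02  1.326e+00 -1.000e-03  3.350e-01] F [0.1 0.8 0.1] M [-0.002 -0.008  0.017] w 85.8
tool delta mm [-3.1  1.3  9.7]
turn 3.439
tiltfix rx,ry [-0.006 -0.013]
```

Call:
move_arm([
  [[0,0,0,0,0,-0.12,-1],[0,0,0,0,0,-0.12,-1],[0,0,0,0,0,-0.12,-1],[0,0,0,0,0,-0.12,-1],[0,0,0,0,0,-0.12,-1],[0,0,0,0,0,-0.12,-1],[0,0,0,0,0,-0.12,-1],[0,0,0,0,0,-0.12,-1],[0,0,0,0,0,-0.12,-1],[0,0,0,0,0,-0.12,-1],[0,0,0,0,0,-0.12,-1],[0,0,0,0,0,-0.12,-1]],
])

```text
time: 10.02
position: [538.1, -41.6, 273.8]
tool_rot: [-0.516, 0.856, 0.017, -0.026]
contact_force: [-0.3, 0.6, 0.4]
gripper_width: 85.6
```

```bash
python3 -c "
from h import *
rep([555,-42.3,290],-40.6);tiltfix()"
```

```text
t 10.02 pos [538.1 -41.6 273.8] yaw -117.74 tilt [-0.062  0.002 -0.998] q [-0.076  0.323  0.004  1.313 -0.003 -1.162] F [-0.3  0.6  0.4] M [-0.007 -0.014  0.079] w 85.6
tool delta mm [ -6.8 -14.3 -17.2]
turn -1.346
tiltfix rx,ry [ 0.056 -0.027]
```

Call:
move_arm([
  [[-0.001,-0.003,-0.005,0.01,-0.004,-0.122,-1],[-0.001,-0.003,-0.005,0.01,-0.003,-0.122,-1],[0,-0.003,-0.005,0.01,-0.002,-0.122,-1],[0,-0.003,-0.004,0.01,0,-0.122,-1],[0,-0.003,-0.004,0.01,0,-0.122,-1],[0.001,-0.003,-0.003,0.01,0.002,-0.122,-1],[0.001,-0.002,-0.003,0.009,0.003,-0.122,-1],[0.001,-0.002,-0.003,0.008,0.004,-0.122,-1],[0.002,-0.002,-0.003,0.008,0.005,-0.122,-1],[0.002,-0.002,-0.003,0.007,0.006,-0.122,-1],[0.002,-0.001,-0.003,0.007,0.006,-0.122,-1],[0,0,0,0,0,0,-1]],
])

```text
time: 11.02
position: [556.7, -45.6, 287.1]
tool_rot: [0.943, -0.334, -0.003, -0.002]
contact_force: [0.7, -0.1, -0.0]
gripper_width: 85.2
```

```bash
python3 -c "
from h import *
rep([555,-42.3,290],-40.6);tiltfix()"
```

```text
t 11.02 pos [556.7 -45.6 287.1] yaw -38.96 tilt [-0.004  0.006 -1.   ] q [-0.085  0.311  0.022  1.287  0.006 -2.546] F [ 0.7 -0.1 -0. ] M [-0.007 -0.005  0.037] w 85.2
tool delta mm [-3.4 -1.5 -2.9]
turn 0.029
tiltfix rx,ry [-0.002  0.007]
```

Call:
move_arm([
  [[-0.003,-0.001,0,-0.002,0.007,0.028,-1],[0,0,0,0,0,0,-1],[0,0,0,0,0,0,-1]],
])

```text
time: 11.27
position: [552.2, -42.9, 282.1]
tool_rot: [0.936, -0.351, -0.005, 0.002]
contact_force: [-0.2, -0.4, -0.9]
gripper_width: 85.0
```

```bash
python3 -c "
from h import *
rep([555,-42.3,212],-40.6);tiltfix()
w=capture('wrist');cv2.imwrite('pics/w4.png',w['frame'][:,:,::-1])
print(proj(w,[555,-42.3,217]))
for n in ('wrist','scene'):
  c=capture(n);h=cv2.cvtColor(c['frame'],cv2.COLOR_RGB2HSV)
  m=((h[...,0]<8)|(h[...,0]>172))&(h[...,1]>150)&(h[...,2]>80)
  nl,L,S,C=cv2.connectedComponentsWithStats(m.astype(np.uint8));P=cloud(c)
  for i in range(1,nl):
    p=P[(L==i)&(c['z_map']>0)]
    if S[i,4]>8 and len(p): print(n,C[i].round(1),S[i,4],np.median(p,0).round(1),p.min(0).round(1),p.max(0).round(1))
"
```

```text
t 11.27 pos [552.2 -42.9 282.1] yaw -41.07 tilt [-0.01  0.   -1.  ] q [-7.700e-02  3.080e-01  4.000e-03  1.277e+00 -1.000e-03 -2.502e+00] F [-0.2 -0.4 -0.9] M [ 0.007 -0.06  -0.   ] w 85.0
tool delta mm [ 2.2 -2.7 70. ]
turn -0.008
tiltfix rx,ry [0.006 0.008]
(np.float64(313.7196209567597), np.float64(226.37425178722617))
wrist [313.3 146. ] 591 [589.  -71.9 216.9] [556.4 -79.   60.4] [595.7 -58.2 219.5]
wrist [189.9 216.9] 505 [599.8  77.3  83.2] [586.2  72.6  20.4] [608.8 116.6  86.3]
wrist [314.8 294.4] 326 [521.4 -13.6 217.2] [ 4.029e+02 -2.150e+01 -4.000e-01] [529.5  75.1 219.3]
scene [288.2 208.7] 24 [592.7 -73.1 213.9] [586.8 -78.8 208.1] [597.1 -65.9 219.6]
scene [346.6 247.1] 59 [606.9  80.9  80.5] [592.1  72.8  56. ] [611.9  87.2  88.9]
```

View pics/w4.png

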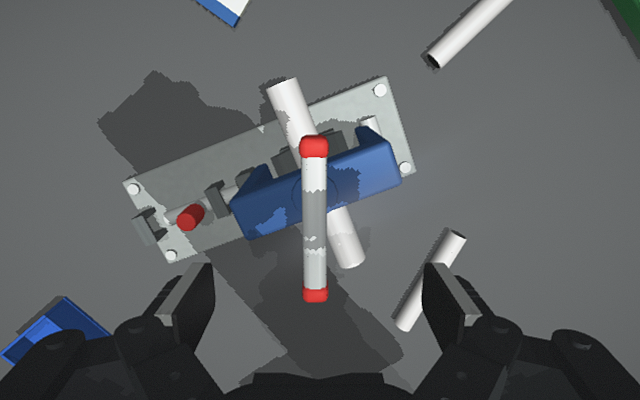

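The bar runs from (313,146) to (315,294) in the wrist view, parallel to the pads. Its centre is (555.2,-42.7) with the top at z 217. I'll descend onto it.

Call:
move_arm([
  [[0.002,-0.003,0.012,0.006,0.008,0,-1],[0,0,0.012,0,0,0,-1],[0,0,0.012,0,0,0,-1],[0,0,0.01,0,0,0,-1],[0,0,0,0,0,0,-1]],
])

```text
time: 11.83
position: [557.7, -42.6, 235.8]
tool_rot: [0.936, -0.352, 0.002, -0.0]
contact_force: [-0.7, -0.3, 0.5]
gripper_width: 85.4
```

```bash
python3 -c "
from h import *
rep([555.2,-42.7,212],-40.6);tiltfix()"
```

```text
t 11.83 pos [557.7 -42.6 235.8] yaw -41.17 tilt [ 0.005 -0.001 -1.   ] q [-7.600e-02  3.230e-01 -9.400e-02  1.149e+00 -1.000e-03 -2.499e+00] F [-0.7 -0.3  0.5] M [-0.055  0.029 -0.03 ] w 85.4
tool delta mm [-1.9  1.8 23.8]
turn -0.01
tiltfix rx,ry [-0.002 -0.004]
```

Call:
move_arm([
  [[-0.003,0.003,0.008,-0.003,-0.005,-0.008,-1],[0,0,0.008,0,0,0,-1],[0,0,0.006,0,0,0,-1],[0,0,0,0,0,0,-1]],
])

```text
time: 12.17
position: [553.6, -43.2, 212.8]
tool_rot: [0.938, -0.348, -0.0, 0.0]
contact_force: [-0.7, 0.2, -0.2]
gripper_width: 85.2
```

```bash
python3 -c "
from h import *
rep([555.2,-42.7,212],-40.6);tiltfix()
w=capture('wrist');cv2.imwrite('pics/w5.png',w['frame'][:,:,::-1])"
```

```text
t 12.17 pos [553.6 -43.2 212.8] yaw -40.71 tilt [-0.  0. -1.] q [-0.078  0.332 -0.143  1.097  0.    -2.509] F [-0.7  0.2 -0.2] M [ 0.019 -0.003 -0.015] w 85.2
tool delta mm [ 0.9 -1.4  0.8]
turn -0.002
tiltfix rx,ry [0. 0.]
```

View pics/w5.png

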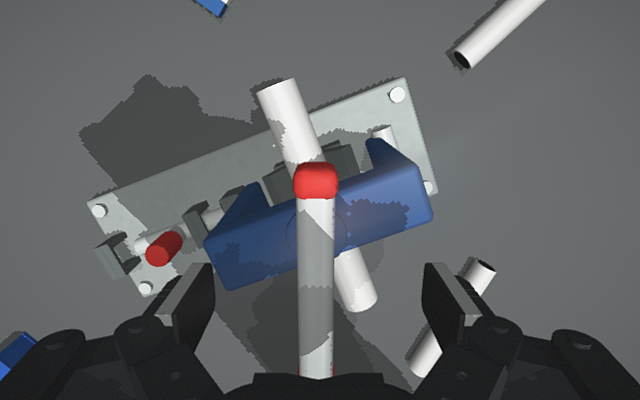

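The bar at column 316 is centred between the pads at 213 and 424. I'll close on it.

Call:
move_arm([
  [[0.001,-0.001,0,0,0,0,0],[0,0,0,0,0,0,0.5],[0,0,0,0,0,0,1],[0,0,0,0,0,0,1],[0,0,0,0,0,0,1],[0,0,0,0,0,0,1],[0,0,0,0,0,0,1],[0,0,0,0,0,0,1]],
], squeeze=90)

```text
time: 12.88
position: [556.2, -44.0, 215.5]
tool_rot: [0.937, -0.348, 0.002, 0.001]
contact_force: [0.2, 0.2, -1.4]
gripper_width: 12.5
```

```bash
python3 -c "
from h import *
rep([555.2,-42.7,212],-40.6);tiltfix()"
```

```text
t 12.88 pos [556.2 -44.  215.5] yaw -40.74 tilt [ 0.003 -0.002 -1.   ] q [-7.800e-02  3.320e-01 -1.350e-01  1.101e+00 -2.000e-03 -2.508e+00] F [ 0.2  0.2 -1.4] M [ 0.028 -0.011  0.027] w 12.5
tool delta mm [-1.6 -0.3  3.5]
turn -0.002
tiltfix rx,ry [-0.    -0.004]
```

Call:
move_arm([
  [[0,0,0,0,0,0.1,1],[0,0,0,0,0,0.1,1],[0,0,0,0,0,0.1,1],[0,0,0,0,0,0.1,1]],
])

```text
time: 13.22
position: [555.4, -44.6, 214.7]
tool_rot: [0.846, -0.534, 0.001, 0.001]
contact_force: [-0.3, -1.0, 0.1]
gripper_width: 12.6
```

```bash
python3 -c "
from h import *
rep([555.8,-43,214.7],-40.6);tiltfix()"
```

```text
t 13.22 pos [555.4 -44.6 214.7] yaw -64.51 tilt [ 0.001 -0.004 -1.   ] q [-0.078  0.333 -0.136  1.101 -0.004 -2.094] F [-0.3 -1.   0.1] M [-0.057 -0.013  0.165] w 12.6
tool delta mm [-1.3 -1.  -0. ]
turn -0.417
tiltfix rx,ry [ 0.001 -0.004]
```

Call:
move_arm([
  [[0,0,0,0,0,0.1,1],[0,0,0,0,0,0.1,1],[0,0,0,0,0,0.1,1],[0,0,0,0,0,0.1,1]],
])

```text
time: 13.55
position: [554.5, -44.8, 213.8]
tool_rot: [0.716, -0.698, 0.001, 0.002]
contact_force: [0.1, -0.2, -0.4]
gripper_width: 12.2
```

```bash
python3 -c "
from h import *
rep();tiltfix()"
```

```text
t 13.55 pos [554.5 -44.8 213.8] yaw -88.5 tilt [-0.002 -0.005 -1.   ] q [-0.078  0.333 -0.138  1.101 -0.005 -1.675] F [ 0.1 -0.2 -0.4] M [-0.106 -0.014  0.147] w 12.2
tiltfix rx,ry [ 0.002 -0.005]
```

Call:
move_arm([
  [[0,0,0,0,0,0.1,1],[0,0,0,0,0,0.1,1],[0,0,0,0,0,0.1,1]],
])

```text
time: 13.8
position: [553.7, -44.7, 213.2]
tool_rot: [-0.598, 0.801, -0.001, -0.003]
contact_force: [-1.3, -0.9, -0.6]
gripper_width: 12.3
```

```bash
python3 -c "
from h import *
rep();tiltfix()"
```

```text
t 13.8 pos [553.7 -44.7 213.2] yaw -106.49 tilt [-0.003 -0.004 -1.   ] q [-0.078  0.333 -0.139  1.101 -0.005 -1.361] F [-1.3 -0.9 -0.6] M [-0.017  0.041  0.227] w 12.3
tiltfix rx,ry [ 0.002 -0.005]
```

Call:
move_arm([
  [[0,0,0,0,0,0.1,1],[0,0,0,0,0,0.1,1],[0,0,0,0,0,0.1,1]],
])

```text
time: 14.05
position: [553.0, -44.4, 212.6]
tool_rot: [-0.466, 0.885, -0.001, -0.003]
contact_force: [-0.2, 0.0, -0.6]
gripper_width: 12.0
```

```bash
python3 -c "
from h import *
rep();tiltfix()"
```

```text
t 14.05 pos [553.  -44.4 212.6] yaw -124.46 tilt [-0.005 -0.004 -1.   ] q [-0.078  0.334 -0.14   1.101 -0.004 -1.047] F [-0.2  0.  -0.6] M [ 0.028 -0.01   0.176] w 12.0
tiltfix rx,ry [ 0.002 -0.006]
```

Call:
move_arm([
  [[0,0,0,0,0,0.1,1],[0,0,0,0,0,0.1,1]],
])

```text
time: 14.22
position: [552.7, -44.1, 212.2]
tool_rot: [-0.371, 0.929, -0.001, -0.003]
contact_force: [-0.6, -0.4, -0.5]
gripper_width: 12.5
```

```bash
python3 -c "
from h import *
rep()"
```

```text
t 14.22 pos [552.7 -44.1 212.2] yaw -136.45 tilt [-0.006 -0.003 -1.   ] q [-0.078  0.334 -0.141  1.101 -0.004 -0.838] F [-0.6 -0.4 -0.5] M [ 0.019 -0.031  0.19 ] w 12.5
```

Call:
move_arm([
  [[0,0,0,0,0,0.1,1],[0,0,0,0,0,0.1,1]],
])

```text
time: 14.38
position: [552.3, -43.7, 211.8]
tool_rot: [-0.272, 0.962, -0.0, -0.004]
contact_force: [0.1, 0.6, -0.6]
gripper_width: 12.5
```

```bash
python3 -c "
from h import *
rep()"
```

```text
t 14.38 pos [552.3 -43.7 211.8] yaw -148.42 tilt [-0.007 -0.003 -1.   ] q [-0.077  0.334 -0.142  1.101 -0.003 -0.628] F [ 0.1  0.6 -0.6] M [ 0.03  -0.083  0.186] w 12.5
```

Call:
move_arm([
  [[0,0,0,0,0,0.1,1],[0,0,0,0,0,0.1,1]],
])

```text
time: 14.55
position: [552.1, -43.3, 211.3]
tool_rot: [-0.17, 0.985, -0.0, -0.004]
contact_force: [-1.0, -0.1, -0.6]
gripper_width: 12.4
```

```bash
python3 -c "
from h import *
rep()"
```

```text
t 14.55 pos [552.1 -43.3 211.3] yaw -160.4 tilt [-0.007 -0.002 -1.   ] q [-0.077  0.334 -0.143  1.101 -0.003 -0.419] F [-1.  -0.1 -0.6] M [ 0.019 -0.024  0.206] w 12.4
```

Call:
move_arm([
  [[0,0,0,0,0,0.1,1],[0,0,0,0,0,0.1,1]],
])

```text
time: 14.72
position: [552.0, -42.8, 210.9]
tool_rot: [-0.067, 0.998, -0.0, -0.004]
contact_force: [0.1, -0.1, -1.5]
gripper_width: 12.0
```

```bash
python3 -c "
from h import *
rep();tiltfix()"
```

```text
t 14.72 pos [552.  -42.8 210.9] yaw -172.37 tilt [-0.008 -0.001 -1.   ] q [-0.076  0.335 -0.143  1.1   -0.002 -0.21 ] F [ 0.1 -0.1 -1.5] M [ 0.059 -0.124  0.245] w 12.0
tiltfix rx,ry [-0.    -0.008]
```

Call:
move_arm([
  [[0,0,0,0,0,0.1,1],[0,0,0,0,0,0.1,1]],
])

```text
time: 14.88
position: [552.0, -42.3, 210.5]
tool_rot: [0.038, 0.999, -0.0, -0.004]
contact_force: [-0.5, 0.8, -0.8]
gripper_width: 12.2
```

```bash
python3 -c "
from h import *
rep()"
```

```text
t 14.88 pos [552.  -42.3 210.5] yaw 175.66 tilt [-0.008 -0.    -1.   ] q [-7.60e-02  3.35e-01 -1.44e-01  1.10e+00 -1.00e-03 -0.00e+00] F [-0.5  0.8 -0.8] M [ 0.029 -0.136  0.213] w 12.2
```

Call:
move_arm([
  [[0,0,0,0,0,0.1,1],[0,0,0,0,0,0.1,1]],
])

```text
time: 15.05
position: [552.1, -41.8, 210.1]
tool_rot: [0.142, 0.99, -0.0, -0.004]
contact_force: [-0.2, -0.2, -0.9]
gripper_width: 12.2
```

```bash
python3 -c "
from h import *
rep()"
```

```text
t 15.05 pos [552.1 -41.8 210.1] yaw 163.7 tilt [-0.008  0.001 -1.   ] q [-0.076  0.336 -0.144  1.099  0.     0.209] F [-0.2 -0.2 -0.9] M [ 0.067 -0.107  0.255] w 12.2
```

Call:
move_arm([
  [[0,0,0,0,0,0.1,1],[0,0,0,0,0,0.1,1]],
])

```text
time: 15.22
position: [552.3, -41.3, 209.8]
tool_rot: [0.244, 0.97, -0.0, -0.004]
contact_force: [-0.6, -0.0, -1.0]
gripper_width: 12.2
```

```bash
python3 -c "
from h import *
rep()"
```

```text
t 15.22 pos [552.3 -41.3 209.8] yaw 151.74 tilt [-0.008  0.001 -1.   ] q [-7.500e-02  3.360e-01 -1.450e-01  1.098e+00  1.000e-03  4.180e-01] F [-0.6 -0.  -1. ] M [ 0.041 -0.163  0.312] w 12.2
```

The torque is rising from a baseline of about 0.17: 0.21, 0.255, then 0.31 N m. That puts first touch near 2.2 to 2.4 rad of turn, with 2.92 rad turned so far.

Call:
move_arm([
  [[0,0,0,0,0,0.1,1],[0,0,0,0,0,0.1,1],[0,0,0,0,0,0.1,1]],
])

```text
time: 15.47
position: [552.7, -40.7, 209.2]
tool_rot: [0.392, 0.92, -0.0, -0.004]
contact_force: [0.1, 0.6, -1.4]
gripper_width: 12.3
```

```bash
python3 -c "
from h import *
rep()"
```

```text
t 15.47 pos [552.7 -40.7 209.2] yaw 133.83 tilt [-0.007  0.002 -1.   ] q [-0.074  0.337 -0.145  1.097  0.002  0.731] F [ 0.1  0.6 -1.4] M [-0.03  -0.154  0.369] w 12.3
```

Call:
move_arm([
  [[0,0,0,0,0,0.1,1],[0,0,0,0,0,0.1,1],[0,0,0,0,0,0.1,1]],
])

```text
time: 15.72
position: [553.3, -40.2, 208.7]
tool_rot: [0.53, 0.848, -0.001, -0.003]
contact_force: [0.5, 0.0, -0.9]
gripper_width: 12.5
```

```bash
python3 -c "
from h import *
rep()
for i in range(3):
  c=capture('wrist');print(state()['moment'].round(3))
cv2.imwrite('pics/w6.png',c['frame'][:,:,::-1])"
```

```text
t 15.72 pos [553.3 -40.2 208.7] yaw 115.95 tilt [-0.007  0.003 -1.   ] q [-0.074  0.337 -0.146  1.095  0.002  1.044] F [ 0.5  0.  -0.9] M [-0.045 -0.174  0.357] w 12.5
[-0.005 -0.16  -0.14 ]
[ 0.035 -0.206 -0.174]
[ 0.036 -0.309 -0.279]
```

View pics/w6.png

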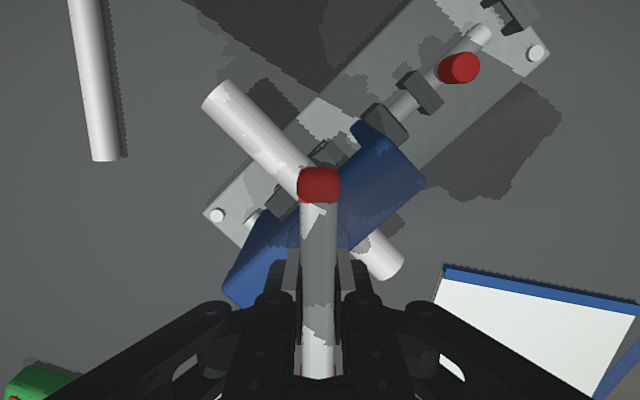

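```bash
python3 -c "
from h import *
rep()"
```

```text
t 15.87 pos [553.3 -40.3 208.7] yaw 116.28 tilt [-0.006  0.003 -1.   ] q [-0.074  0.337 -0.145  1.095  0.002  1.038] F [ 0.5 -0.  -2.9] M [ 0.036 -0.309 -0.279] w 12.4
```

The moment flips sign at rest only because the arm overshot slightly. The pose is 3.54 rad turned, about 1.2 to 1.3 past touch. I'll add about 0.3 rad.

Call:
move_arm([
  [[0,0,0,0,0,0.1,1],[0,0,0,0,0,0.1,1],[0,0,0,0,0,0.1,1]],
])

```text
time: 16.12
position: [554.0, -40.0, 208.2]
tool_rot: [0.649, 0.761, -0.001, -0.003]
contact_force: [0.6, 0.2, -3.1]
gripper_width: 12.1
```

```bash
python3 -c "
from h import *
rep()"
```

```text
t 16.12 pos [554.  -40.  208.2] yaw 99.11 tilt [-0.006  0.003 -1.   ] q [-0.074  0.338 -0.146  1.093  0.003  1.338] F [ 0.6  0.2 -3.1] M [-0.041 -0.352  0.393] w 12.1
```

Call:
move_arm([
  [[0,0,0,0,0,0.02,1]],
])

```text
time: 16.2
position: [554.0, -40.0, 208.1]
tool_rot: [0.656, 0.755, -0.001, -0.003]
contact_force: [-0.1, -0.5, -0.4]
gripper_width: 11.9
```

```bash
python3 -c "
from h import *
rep()"
```

```text
t 16.2 pos [554.  -40.  208.1] yaw 97.98 tilt [-0.006  0.003 -1.   ] q [-0.074  0.338 -0.146  1.093  0.003  1.358] F [-0.1 -0.5 -0.4] M [-0.111 -0.095  0.383] w 11.9
```

I've turned 3.86 rad in total. Touch was at 2.0 to 2.6 rad by torque and the spec, so the clamp is about 1.3 to 1.8 rad past touch. I'll release and rise.

Call:
move_arm([
  [[0,0,0,0,0,0,0.5],[0,0,0,0,0,0,-1],[0,0,0,0,0,0,-1],[0,0,0,0,0,0,-1],[0,0,0,0,0,0,-1],[0,0,0,0,0,0,-1],[0,0,-0.015,0,0,0,-1],[0,0,-0.02,0,0,0,-1],[0,0,-0.03,0,0,0,-1],[0,0,-0.03,0,0,0,-1],[0,0,-0.03,0,0,0,-1],[0,0,0,0,0,0,-1],[0,0,0,0,0,0,-1]],
])

```text
time: 17.28
position: [552.7, -40.3, 337.3]
tool_rot: [0.651, 0.759, -0.002, -0.005]
contact_force: [0.0, -0.2, 0.7]
gripper_width: 85.6
```

```bash
python3 -c "
from h import *
rep()
c=capture('side');cv2.imwrite('pics/s7.png',cv2.resize(c['frame'][150:270,225:385,::-1],None,fx=5,fy=5,interpolation=cv2.INTER_CUBIC))
w=capture('wrist');cv2.imwrite('pics/w7.png',w['frame'][:,:,::-1])
for n,c in (('side',c),('wrist',w)):
  h=cv2.cvtColor(c['frame'],cv2.COLOR_RGB2HSV)
  m=((h[...,0]<8)|(h[...,0]>172))&(h[...,1]>150)&(h[...,2]>80)
  nl,L,S,C=cv2.connectedComponentsWithStats(m.astype(np.uint8));P=cloud(c)
  for i in range(1,nl):
    p=P[(L==i)&(c['z_map']>0)]
    if S[i,4]>8 and len(p): print(n,C[i].round(1),S[i,4],np.median(p,0).round(1))
"
```

```text
t 17.28 pos [552.7 -40.3 337.3] yaw 98.76 tilt [-0.011  0.004 -1.   ] q [-0.075  0.301  0.137  1.418  0.003  1.343] F [ 0.  -0.2  0.7] M [-0.03   0.009  0.052] w 85.6
side [300. 174.] 23 [543.9   5.  206.4]
side [269.2 221.3] 56 [594.2  88.   72.9]
wrist [385.8  49.4] 308 [599.   82.7  84.3]
wrist [321.6 139.2] 332 [548.1   2.7 209.1]
wrist [320.4 255.7] 166 [561.  -85.4 209.8]
```

View pics/w7.png

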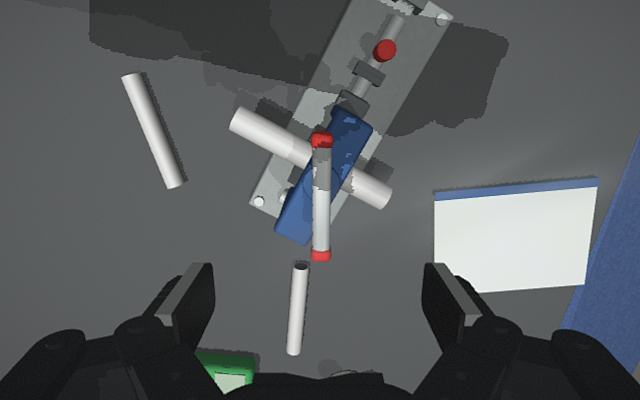

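View pics/s7.png

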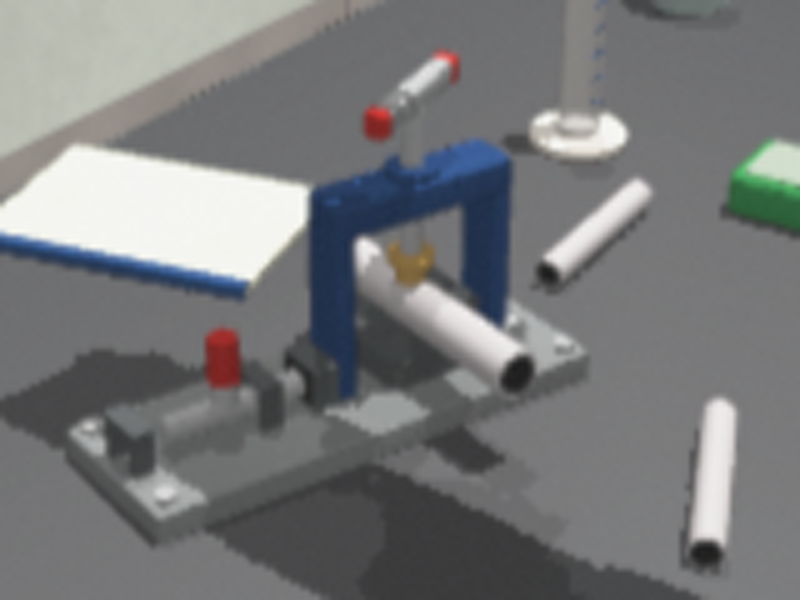

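The wrist view shows the bar ends at (322,139) and (320,256). The bar lies at 98.3°, which means it turned 221° with no slip and dropped 7.5 mm. The side crop shows the foot on the tube at (410,270) and the bolt in the keeper, with the knob at (599.5,82.7). All the estimates are inside the force window and the gripper is clear, so I'll hand in.

```bash
python3 -c "
from plant import *
print(sign_off())"
```

```text
the job is handed in; nothing more can be done
None
```

I locked the bolt first, then clamped the tube, released everything and handed the job in at about 17 s. No verdict was reported.

- **Bolt:** I slid the red knob about 38 mm until it stopped and more push moved nothing. After release it measured vise y ≈ 133, which is fully home.
- **Clamp:** I turned the T-handle 3.86 rad (221°) clockwise. The picture afterwards shows the bar turned by the same amount and its top 7.5 mm lower, so the grip did not slip.
- **Where it touched:** the torque rose from about 0.17 to 0.39 N m. That puts first touch at 2.0–2.6 rad, so the clamp is about 1.3–1.8 rad past touch, or roughly 59–85 N. I could not measure the force directly.
- **Checks that disagreed:** the last torque reading alone suggests only about 1.1 rad past touch (51 N). The camera height of the handle suggests about 0.75 rad, which is right at the 35 N limit. That height is uncertain by a millimetre or two, and it would put touch later than the 2.6 rad the task allows, so I trusted the angle.
- **Everything else:** the gripper was open and about 130 mm above the handle at hand-in. I did not touch the meter, tray, cylinder or spare tubes, and I did not re-measure their positions at the end.

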